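# Clear the mould's rim and feel its seam with the tapered blade

### The arm

A 7-joint arm with a two-finger parallel gripper is mounted at the origin on the work surface. World frame = base frame: x ahead of the robot, y to its left, z up, the work surface at z = 0. Lengths are in m, angles in degrees, forces in N, time in s.
With the tool pointing down it reaches from about 0.425 to 0.925 m from the base axis. Payload 6.8 kg.
Tool frame: the origin (TCP) lies at the very end of the fingers, on their centre line; the grasp point (between the pads) lies 19 mm behind it (bot.grip_depth is the distance from the TCP to the grasp point, in m); z points along the fingers, x is the direction in which the jaws open and shut, and the axes are right-handed (so a half turn about z gives the same grasp; the last joint's range is limited). The gripper opens to 85 mm and grips with 20 to 120 N. Pads are 22 mm wide; open, the fingers measure 114 mm over their backs; the gripper's body (76 mm by 85 mm) begins 54 mm behind the grasp point. The pads swing forward as they close: fully open they stand 13 mm farther back than shut.
Start: joints at [66.457, 27.33, 1.283, 89.118, -0.659, 63.558, -4.761], TCP at [0.201, -0.644, 0.231] pointing down, gripper open.
Joint ranges: [-169.35, 169.35], [-19.33, 120.38], [-80.79, 83.38], [13.8, 139.57], [-78.32, 258.32], [9.67, 109.79], [-169.56, 169.56]. Speed limits (degrees/s): [136.94, 136.94, 180, 180, 180, 180, 180].

### API

Orientations are given as [roll, pitch, yaw] about the fixed x, y, z axes, in that order (R = Rz(yaw) Ry(pitch) Rx(roll)).
In Python, from rig import bot gives the robot as it stands.
- The arm moves only by the shell command python3 -m inch 'ROWS' [FORCE]. ROWS is JSON, a list of rows, each a list of 7 numbers: the turn, a rotation vector about the tool's x, y, z in rad, then the shift along the tool's x, y, z in mm, then the closure in counts, from 0 (fully open) to 255 (shut). In form: [[ax, ay, az, tx, ty, tz, fingers], ...]. A call has 1 to 12 rows; each row shifts and turns the commanded pose from where the row before left it, along the tool's axes as they then stand; what a row does not reach is not made up. A row lasts 1/8 s, in which the tool goes at most 62.5 mm and 10.7 degrees, less where a joint would pass 70% of its speed; a pose out of reach is approached as far as the arm can. A call with a gripper value outside its range is refused whole. The fingers move at their own pace and stop on an object; FORCE is the grip in N (left out, the last holds). Time passes only in rows, so rows that do not move let the fingers close. It gives the time, the measured TCP pose, the force and the opening at its end, in the units of the state.
- bot.read_state(): the state, without advancing time (a new reading comes with each control period).
- bot.camera(name): name is "scene" or "top" or "wrist"; returns a dict with "frame" (420x560x3 uint8, red, green, blue), "fx", "fy", "cx", "cy" (pixels), "position" and "orientation" of the camera in the world. Camera axes: x right, y down, z forward; pixel columns grow to the right and rows downward; lengths in m; the calibration is good to about 2 mm. The wrist camera is an equidistant fisheye: a pixel r from the principal point sees the ray r / f radians off the axis. A picture is of the moment at which its call begins. There is no depth.
- bot.close_job(): hands the job in, once; it reports no verdict.
The state is a dict: "time": time; "q": joint angles; "joint_vel": joint speeds; "joint_torque": joint torques, N m; "tcp_pos": TCP position; "ee_rot": TCP orientation; "force": force on the tool from outside, world axes, zero at the start; "wrist_torque": the same for the moment, N m; "width": finger opening in m.
Only numpy, scipy, OpenCV 4.12 (cv2) and the standard library are available. Lean on these libraries where they do the work, as an engineer would, in place of code of your own. Each camera call takes 0.05 s, during which the arm holds its last target. There are 200 camera calls.

### The job

With the scraper block, and not with the fingers or the blade, wipe the three plaster crumbs off the top of the two-part mould, over the wider half's outer edge and away from the seam, and stand the scraper upright on the bench again. Then draw the tapered steel blade out of its rack and slide it straight down into the seam between the two mould halves until it drags snugly on both and only just eases the sprung half back; do not ram it home. Finish while still gripping the blade at that depth in the seam (do not let go), and leave the plaster head, the jar and the cup alone.

Things in the scene. Friction and masses are not known exactly. Their poses are not given: they have to be found in the camera images.
- mould: Two-part plaster mould on a base board fixed to the bench, turned up to 0.45 rad. Origin: on the bench under the seam; z up; the seam runs along x. Both halves are 110 mm long (x -55 to +55), flat tops level, 102 mm above the bench. Sprung half: 38 mm thick, y from -38 to 0, behind it springs and a post 87 mm high (y -68 to -58). Wider half, 70 mm thick, on the +y side.
- seam (a point): Mid-length of the seam, level with the mould's top, 3 mm to +y of the sprung half's face at rest; axes as the mould's. The wider half's seam face stands at mould y = +3 to +6 mm (differs every time), so the parallel seam is 3 to 6 mm wide. Its top edges are bevelled 6 mm at 45 degrees: a V mouth 15 to 18 mm wide. The seam is 90 mm deep from the top.
- sprung_half (a joint): How far the sprung half is pushed back on the carriage, along the mould's -y: 0 at rest, up to 0.008 m. Springs press 2 N at rest, 2.5 N more per mm. Snug: pushed back about 1 mm (0.3 to 1.9). The reading is noisy, so go by feel too: the blade sinks freely, drags with about 2 N once both halves touch it, with 3 to 5 N when snug (some 12 mm deeper), and over 7 N is too deep.
- chip0: Plaster crumb, 20 x 28 x 14 mm, 11 g, loose on top of the mould's wider half. Origin: centre of its underside, z up at the start.
- chip1: Second crumb, the same.
- chip2: Third crumb, the same. The three lie in a row along the seam about 36 mm apart, clear of the bevel: between 15 and 70 mm to +y of the sprung half's face.
- scraper: Wooden scraper block standing loose on the bench, about 160 g, 75 mm high. Foot 120 (x) x 30 (y) x 20 mm high; above it a grip 90 (x) x 24 mm (y), 20 to 75 mm above the bench, taken across its thickness from above. Origin: centre of its underside. It stands left or right of the mould, the blade's rack on the other side.
- blade: Steel blade standing point down in the rack, about 120 g. Origin: middle of the tip's edge; z up towards the handle, x across its 30 mm width, y across its thickness. 2 mm thick at the tip, growing by 0.08 mm per mm to 8.6 mm at 82 mm, where a guard sits (40 x 26 x 4 mm). Above it a wooden handle 34 (x) x 20 mm (y), 86 to 146 mm above the tip, taken across its thickness from above.
- blade_grip (a point): Point in the middle of the blade's handle, 120 mm above the tip. Axes as the blade's.
- rack: Fixed wooden block 100 (x) x 80 (y) x 88 mm high with an upright slot 37 x 13 mm through its middle, in which the blade hangs by its guard, tip 6 mm above the bench. Origin: centre of its underside.
- head: Plaster puppet head, 76 mm wide, 95 mm high, a bystander beyond the mould. Origin: centre of its underside.
- jar: Glass jar, 52 mm wide, 70 mm high, a bystander beyond the mould. Origin: centre of its underside.
- cup: White plastic cup, 72 mm wide, 85 mm high, a bystander beyond the mould. Origin: centre of its underside.
- gutter (a point): Middle of the crumb gutter that the 6 mm thick base board makes beside the wider half, on the board's top. Axes as the mould's; mould y = +102 mm. The wider half's outer face is at mould y = +73 to +76; the gutter runs from there to a lip, 24 mm high, at y = +128 to +134. Crumbs wiped to +y fall here.
- carriage (a joint): Both halves and the post ride on a thin aluminium carriage that floats along the mould's y: 0 at the start, -0.006 to 0.006 m, centred by a weak spring (0.2 N per mm). So a blade a little off centre shifts the whole mould aside until it touches both halves; a light rub on one side alone is not yet snug.
Things that resemble listed ones, but are neither listed nor needed, are in the scene too. What is shaped like the chip1 but blue is not meant.

How it is judged (in metres and radians):
On the way, in this order (a step that is already met when the one before it is completed fails the run):
1. all three crumbs are off the mould's top, on the wider half's outer side, with the blade still in its rack (z of each of chip0, chip1, chip2 in the frame of mould below 0.07 m and horizontal distance between blade and rack below 0.02 m and y of each of chip0, chip1, chip2 in the frame of mould above 0.05 m), for 0.2 s.
2. the scraper stands upright on the bench, let go (height (world z) of scraper below 0.01 m and angle between scraper's own z axis and vertical below 0.2 rad and contact force between scraper and the fingers below 0.2 N), for 0.2 s.
At the end, for the whole second after the job is handed in: The fingers grip the blade (over 2 N), upright within 0.15 rad, still, tip 10 mm or more below the mould's top, the mould pressing on it (over 2 N), sprung half pushed back 0.3 to 1.9 mm; crumbs 32 mm or more below the mould's top, beyond the wider half; scraper upright on the bench (value of joint sprung_half between 0.0003 and 0.0019 m and contact force between blade and mould above 2 N and z of blade in the frame of mould below 0.092 m and x of blade in the frame of mould between -0.05 and 0.05 m and y of blade in the frame of mould between -0.012 and 0.016 m and angle between the z axis of blade and the z axis of mould, either way round below 0.15 rad and contact force between blade and the fingers above 2 N and linear speed of blade below 0.01 m/s and z of each of chip0, chip1, chip2 in the frame of mould below 0.07 m and height (world z) of scraper below 0.01 m and angle between scraper's own z axis and vertical below 0.2 rad and y of each of chip0, chip1, chip2 in the frame of mould above 0.05 m); the arm keeps its last pose, push and grip.
It fails at once if a crumb pushed with the fingers or the arm (contact force between any of chip0, chip1, chip2 and the arm above 1 N or contact force between any of chip0, chip1, chip2 and the fingers above 1 N).
It fails at once if a crumb pushed with the blade (contact force between any of chip0, chip1, chip2 and blade above 0.5 N).
It fails at once if the blade rammed home: sprung half pushed back over 3 mm (value of joint sprung_half above 0.003 m).
It fails at once if the head, jar or cup disturbed (distance of any of head, jar, cup from where it was at the start of the episode above 0.03 m).
It also fails if it takes over 72 s, if anything falls off the work surface, if the arm or the gripper's body presses on something with over 40 N, if the wrist force passes 120 N, or if a joint passes its speed limit or range.

## Working session

There is one attempt and no reset: what is moved stays moved. The work goes in short steps, Python scripts to look and compute and a shell command to move; the robot and the scene stay as the last step left them, time stands still between calls to the robot, and variables do not carry over. Pictures are saved under pics/ and viewed, about 8 in all and at most 12, crops included, and the job is handed in when it is done.

```bash
ls; mkdir -p pics
python3 - <<'E'
from rig import bot
import cv2,numpy as np
for n in ("scene","top"):
    c=bot.camera(n); print(n,c["fx"],c["fy"],c["cx"],c["cy"],c["position"],c["orientation"])
    cv2.imwrite(f"pics/{n}0.png",c["frame"][:,:,::-1])
s=bot.read_state();print({k:s[k] for k in("time","tcp_pos","ee_rot","force","width")})
E
```

```text
pics
scene 495.3062710783993 495.3062710783993 280.87695671613244 218.01265408270268 [ 1.1659593  -0.62656142  0.86135637] [-132.03626596    0.70995505   40.72227006]
top 453.6697460302523 453.6697460302523 280.03489483481377 211.68969346180907 [0.54946872 0.01311106 0.96544907] [-174.5522066    -0.21135567  -90.04026415]
{'time': 0.1, 'tcp_pos': array([ 0.2011347 , -0.64378485,  0.23043038]), 'ee_rot': array([ 1.79995315e+02,  9.40876605e-02, -7.26493657e+01]), 'force': array([ 0.55524312,  0.35589802, -0.31446077]), 'width': 0.08526117390950023}
```

View pics/top0.png

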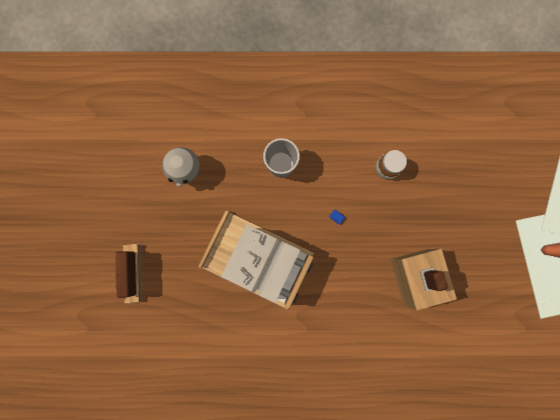

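View pics/scene0.png

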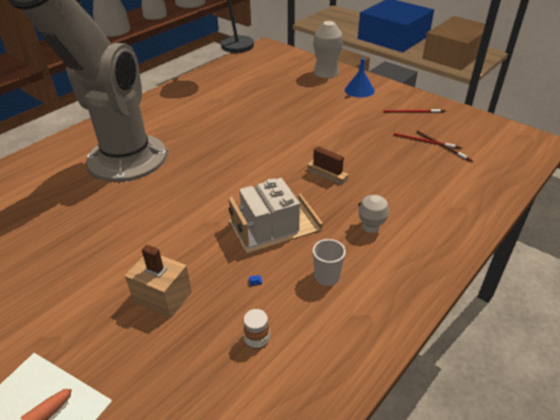

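Top view: mould at about (257,260) with the gutter on its left, springs and post on the right. The crumbs are at (260,238), (254,258), (247,276). The scraper is at (128,273), the rack with blade at (430,280), and the blue decoy at (338,217). I'll enlarge the crops next.

```bash
cat > h.py <<'E'
import numpy as np, cv2
from scipy.spatial.transform import Rotation as R
from rig import bot
def ray(c,px):
    px=np.atleast_2d(np.float64(px)); d=np.c_[(px[:,0]-c["cx"])/c["fx"],(px[:,1]-c["cy"])/c["fy"],np.ones(len(px))]
    return R.from_euler("xyz",c["orientation"],degrees=True).apply(d)
def plane(c,px,z):
    d=ray(c,px); p=np.asarray(c["position"]); return p+d*((z-p[2])/d[:,2])[:,None]
def proj(c,P):
    q=R.from_euler("xyz",c["orientation"],degrees=True).inv().apply(np.atleast_2d(P)-c["position"])
    return np.c_[c["cx"]+c["fx"]*q[:,0]/q[:,2],c["cy"]+c["fy"]*q[:,1]/q[:,2]]
E
python3 - <<'E'
import cv2,numpy as np
a=cv2.imread("pics/top0.png")
m=cv2.resize(a[205:315,195:320],None,fx=5,fy=5,interpolation=cv2.INTER_CUBIC)
s=cv2.resize(a[235:310,105:155],None,fx=3.6,fy=3.6,interpolation=cv2.INTER_CUBIC)
r=cv2.resize(a[240:315,390:465],None,fx=3.6,fy=3.6,interpolation=cv2.INTER_CUBIC)
o=np.zeros((550,795,3),np.uint8);o[:,:625]=m[:,:625]
o[:270,625:795]=s[:,:170]
o[275:545,625:795]=r[:270,60:230]
cv2.imwrite("pics/crop1.png",o)
E
```

```text
(no output)
```

View pics/crop1.png

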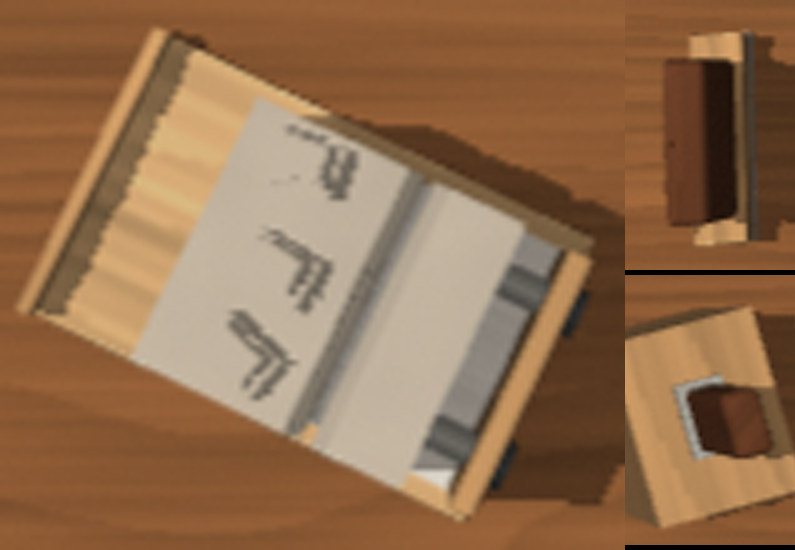

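The mould, plaster-grey crumbs, scraper grip and foot, and blade handle are all clear in the crop. Next I'll compute their poses from corners.

Run:
```python
from h import *
np.set_printoptions(precision=4,suppress=True)
import pickle
cs={n:bot.camera(n) for n in("top","scene")}; pickle.dump(cs,open("cams.pkl","wb"))
c=cs["top"]
m=lambda u,v:(u/5+195-.4,v/5+205-.4)
P=plane(c,[m(257,98),m(135,357),m(525,230),m(408,487)],.102)[:,:2]
print("corners",P); x1=P[0]-P[1];x2=P[2]-P[3];print(np.linalg.norm(x1),np.linalg.norm(x2),np.linalg.norm(P[0]-P[2]),np.linalg.norm(P[1]-P[3]))
ux=(x1+x2);uy=P[0]+P[1]-P[2]-P[3]
print("yaw from x",np.degrees(np.arctan2(ux[1],ux[0])),"from y",np.degrees(np.arctan2(-uy[0],uy[1])))
S=plane(c,[m(418,172),m(290,430),m(437,183),m(322,440)],.102)[:,:2];print("seam edges",S)
C=plane(c,[m(335,170),m(300,280),m(262,355)],.11)[:,:2];print("chips",C)
s=lambda u,v:((u-625)/3.6+105-.4,v/3.6+235-.4)
G=plane(c,[s(668,60),s(706,60),s(706,224),s(668,224)],.075)[:,:2];print("grip",G,G.mean(0))
F=plane(c,[s(690,36),s(742,33),s(747,242),s(694,246)],.02)[:,:2];print("foot",F,F.mean(0))
r=lambda u,v:((u-565)/3.6+390-.4,(v-275)/3.6+240-.4)
K=plane(c,[r(753,306),r(665,528)],.088)[:,:2];print("rack corners",K)
# masks
f=c["frame"]; g=cv2.cvtColor(f,cv2.COLOR_RGB2HSV)
for n,(x0,x1_,y0,y1) in dict(rack=(390,465,240,315),scr=(105,150,235,310)).items():
    a=g[y0:y1,x0:x1_]; print(n)
    for nm,mk in (("light",(a[...,2]>140)&(a[...,1]<165)),("dark",(a[...,2]<110)&(a[...,1]>110))):
        cc,_=cv2.findContours(mk.astype(np.uint8),cv2.RETR_EXTERNAL,cv2.CHAIN_APPROX_NONE)
        k=max(cc,key=cv2.contourArea); q=cv2.minAreaRect(k); print(nm,cv2.contourArea(k),cv2.boxPoints(q)+[x0,y0])
```

```text
corners [[ 0.6079  0.0748]
 [ 0.51    0.1201]
 [ 0.5577 -0.0272]
 [ 0.4616  0.0172]]
0.10784123883693962 0.10581296101971471 0.11365178539848667 0.11377757790417307
yaw from x -24.83554735774886 from y -25.708548396225044
seam edges [[0.5797 0.0134]
 [0.4828 0.0616]
 [0.5755 0.0062]
 [0.4791 0.0495]]
chips [[0.5802 0.0447]
 [0.539  0.0576]
 [0.5111 0.0717]]
grip [[0.5569 0.3291]
 [0.5568 0.3085]
 [0.469  0.3058]
 [0.4691 0.3262]] [0.513  0.3174]
foot [[0.5711 0.3364]
 [0.5728 0.3065]
 [0.4539 0.3002]
 [0.4517 0.3303]] [0.5124 0.3183]
rack corners [[ 0.5622 -0.3025]
 [ 0.4451 -0.2518]]
rack
light 1732.0 [[386.2933 251.2224]
 [452.9534 247.2228]
 [456.8167 311.611 ]
 [390.1566 315.6106]]
dark 504.5 [[442.6819 250.0519]
 [459.7972 247.2576]
 [468.1671 298.5237]
 [451.0519 301.3181]]
scr
light 128.5 [[105. 243.]
 [138. 243.]
 [138. 252.]
 [105. 252.]]
dark 892.5 [[116. 301.]
 [116. 245.]
 [139. 245.]
 [139. 301.]]
```

```bash
cat >> h.py <<'E'
def go(x,y,z,yaw=None,frm=None):
    """tool-axis numbers: turn first (az), then shift from the measured/given pose"""
    s=bot.read_state(); p=np.asarray(frm if frm is not None else s["tcp_pos"]); w=s["ee_rot"][2]; t=w if yaw is None else yaw
    da=(t-w+180)%360-180; r=np.radians(t); d=np.array([x,y,z])-p
    print("az %.4f  t [%.1f %.1f %.1f] mm"%(-np.radians(da),1e3*(d[0]*np.cos(r)+d[1]*np.sin(r)),1e3*(d[0]*np.sin(r)-d[1]*np.cos(r)),-1e3*d[2]), "rot",s["ee_rot"].round(2),"force",s["force"].round(2),"w",round(s["width"],4),"t",round(s["time"],2))
E
python3 -c "
from h import *
go(.50,-.28,.26,-87); go(.5125,.318,.18,-87,frm=(.5,-.28,.26))"
```

```text
az 0.2504  t [-347.8 -317.5 -29.3] mm rot [ 1.800e+02  6.000e-02 -7.265e+01] force [-0.35 -0.21 -0.17] w 0.0854 t 0.2
az 0.2504  t [-596.5 -43.8 80.0] mm rot [ 1.800e+02  6.000e-02 -7.265e+01] force [-0.35 -0.21 -0.17] w 0.0854 t 0.2
```

```bash
python3 -m inch '[[0,0,0.125,0,0,0,0],[0,0,0.125,0,0,0,0],[0,0,0,-35,-32,-3,0],[0,0,0,-35,-32,-3,0],[0,0,0,-35,-32,-3,0],[0,0,0,-35,-32,-3,0],[0,0,0,-35,-32,-3,0],[0,0,0,-35,-32,-3,0],[0,0,0,-35,-32,-3,0],[0,0,0,-35,-32,-3,0],[0,0,0,-35,-31,-3,0],[0,0,0,-33,-30,-3,0]]'
python3 -m inch '[[0,0,0,-50,-3.7,0,0],[0,0,0,-50,-3.7,0,0],[0,0,0,-50,-3.7,0,0],[0,0,0,-50,-3.7,0,0],[0,0,0,-50,-3.7,0,0],[0,0,0,-50,-3.7,0,0],[0,0,0,-50,-3.7,0,0],[0,0,0,-50,-3.7,0,0],[0,0,0,-50,-3.7,0,0],[0,0,0,-50,-3.7,0,0],[0,0,0,-50,-3.7,20,0],[0,0,0,-46,-3,40,0]]'
python3 - <<'E'
from h import *
go(.5125,.318,.035,-87)
w=bot.camera("wrist");print({k:w[k] for k in w if k!="frame"})
cv2.imwrite("pics/w1.png",w["frame"][:,:,::-1])
E
```

```text
time: 1.7
tcp_pos: [0.5002, -0.2786, 0.2614]
ee_rot: [180.0, 0.0, -87.0]
force: [0.4, 0.9, 0.5]
width: 0.0851
time: 3.2
tcp_pos: [0.5128, 0.3199, 0.2023]
ee_rot: [-179.8, 0.1, -87.0]
force: [0.7, 0.3, -0.4]
width: 0.0854
az 0.0002  t [1.9 0.4 167.3] mm rot [-1.7978e+02  1.3000e-01 -8.6990e+01] force [ 0.67  0.34 -0.39] w 0.0854 t 3.2
{'fx': 325.19226210127806, 'fy': 325.19226210127806, 'cx': 279.64850082253764, 'cy': 208.2614301996515, 'position': array([0.57941631, 0.32240413, 0.34472308]), 'orientation': array([ 1.64636050e+02,  1.50620949e-01, -8.69741137e+01])}
```

View pics/w1.png

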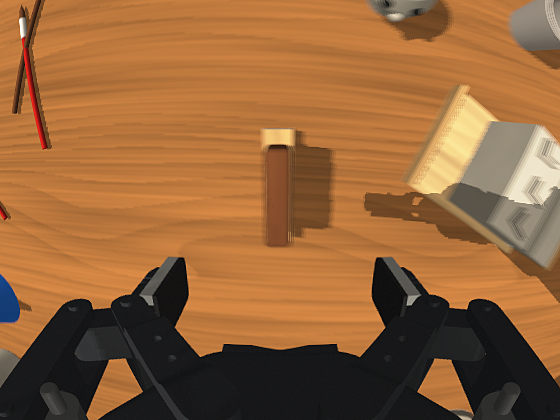

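The scraper sits at columns 265-297, rows 130-247, between the pads. I'll cast a fisheye ray to check its centre.

```bash
cat >> h.py <<'E'
def fplane(c,px,z):
    px=np.atleast_2d(np.float64(px)); u=(px-[c["cx"],c["cy"]]); r=np.hypot(*u.T); t=r/c["fx"]
    d=np.c_[u*(np.sin(t)/np.maximum(r,1e-9))[:,None],np.cos(t)]
    d=R.from_euler("xyz",c["orientation"],degrees=True).apply(d); p=np.asarray(c["position"]); return p+d*((z-p[2])/d[:,2])[:,None]
E
python3 - <<'E'
from h import *
w=bot.camera("wrist")
print(fplane(w,[(268,149),(290,149),(292,244),(267,244)],.075).round(4)); print(fplane(w,[(262,130),(296,130)],.02).round(4))
E
```

```text
[[0.5501 0.3368 0.075 ]
 [0.5512 0.3191 0.075 ]
 [0.4695 0.3118 0.075 ]
 [0.4681 0.3335 0.075 ]]
[[0.563  0.3455 0.02  ]
 [0.565  0.3126 0.02  ]]
```

```bash
python3 -m inch '[[0,0,0,-2,2,40,0],[0,0,0,0,0,45,0],[0,0,0,0,0,45,0],[0,0,0,0,0,37,0],[0,0,0,0,0,0,0],[0,0,0,0,0,0,255],[0,0,0,0,0,0,255],[0,0,0,0,0,0,255],[0,0,0,0,0,0,255],[0,0,0,0,0,0,255],[0,0,0,0,0,0,255]]' 60
python3 - <<'E'
from h import *
o=np.array([.5265,.0297]);uy=np.array([.427,.904])
s=bot.read_state();print(s["tcp_pos"])
a=o-.012*uy; 
go(*a,.20,-115.3)
go(*(a),.20,-115.3,frm=(s["tcp_pos"][0],s["tcp_pos"][1],.20))
E
```

```text
time: 4.68
tcp_pos: [0.5103, 0.3197, 0.0355]
ee_rot: [-179.9, 0.0, -87.0]
force: [-0.8, -0.3, 6.8]
width: 0.0238
[0.51030836 0.31970909 0.03554059]
az 0.4942  t [267.3 -138.6 -164.5] mm rot [-1.799e+02  4.000e-02 -8.699e+01] force [-0.85 -0.3   6.8 ] w 0.0238 t 4.67
az 0.4942  t [267.3 -138.6 -0.0] mm rot [-1.799e+02  4.000e-02 -8.699e+01] force [-0.85 -0.3   6.8 ] w 0.0238 t 4.67
```

```bash
python3 -m inch '[[0,0,0,0,0,-41,255],[0,0,0,0,0,-41,255],[0,0,0,0,0,-41,255],[0,0,0,0,0,-41.5,255],[0,0,0.165,0,0,0,255],[0,0,0.165,0,0,0,255],[0,0,0.164,0,0,0,255],[0,0,0,45,-23,0,255],[0,0,0,45,-23,0,255],[0,0,0,45,-23,0,255],[0,0,0,45,-23,0,255],[0,0,0,45,-23,0,255]]' 
python3 -m inch '[[0,0,0,42,-23.6,0,255],[0,0,0,0,0,0,255],[0,0,0,0,0,0,255]]'
python3 - <<'E'
from h import *
s=bot.read_state();print(s["tcp_pos"],s["ee_rot"],s["force"],s["width"])
for n in("top","wrist"):
    c=bot.camera(n); cv2.imwrite(f"pics/{n}2.png",c["frame"][:,:,::-1])
a=cv2.imread("pics/wrist2.png");b=cv2.imread("pics/top2.png")
cr=lambda im,x0,y0,x1,y1,w,h:cv2.resize(im[y0:y1,x0:x1],(w,h),interpolation=cv2.INTER_CUBIC)
cv2.imwrite("pics/c2.png",np.hstack([cr(b,180,190,330,330,420,392),cr(a,90,0,470,400,372,392)]))
E
```

```text
time: 6.18
tcp_pos: [0.5171, 0.0651, 0.199]
ee_rot: [-180.0, 0.0, -115.3]
force: [1.0, -0.5, -1.7]
width: 0.0233
time: 6.55
tcp_pos: [0.5207, 0.0192, 0.1989]
ee_rot: [180.0, 0.0, -115.3]
force: [0.3, -0.3, -1.7]
width: 0.0232
[0.52069773 0.01915933 0.19887568] [ 1.79987512e+02  2.37650385e-02 -1.15280399e+02] [ 0.34328757 -0.31321717 -1.71586839] 0.023227204898438537
```

View pics/c2.png

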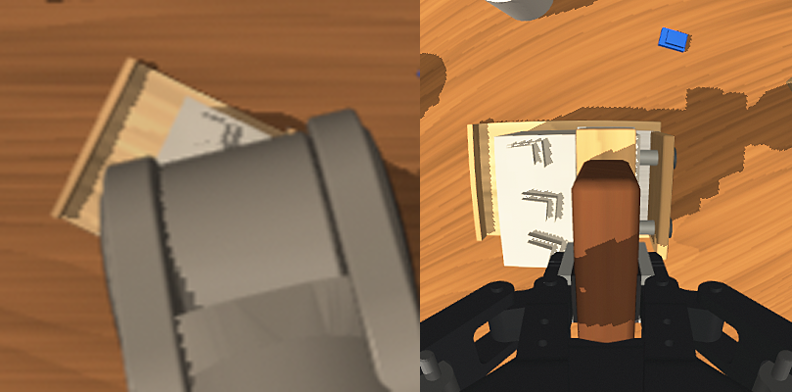

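The wrist view shows the foot parallel to the seam, above the sprung half. The three crumbs are to the left at crop (535,150), (543,203) and (547,243). I'll check the mould pose from this view too.

Run:
```python
from h import *
np.set_printoptions(precision=4,suppress=True)
w=bot.camera("wrist"); k=lambda x,y:((x-420)*1.0215+90,y*1.0204)
o=np.array([.5265,.0297]);a=np.radians(-25.3);M=np.array([[np.cos(a),np.sin(a)],[-np.sin(a),np.cos(a)]])
P=fplane(w,[k(495,136),k(503,266),k(648,130),k(508,150),k(550,160),k(522,197),k(563,215),k(528,240),k(565,243)],.102)[:,:2]
print(P);print("mould frame",(P-o)@M.T)
print("foot edge corners at z .164",(fplane(w,[k(577,127),k(635,128)],.184)[:,:2]-o)@M.T)
```

```text
[[ 0.6074  0.0736]
 [ 0.5086  0.1234]
 [ 0.5598 -0.0341]
 [ 0.5927  0.0691]
 [ 0.5708  0.0427]
 [ 0.5546  0.0766]
 [ 0.5274  0.0534]
 [ 0.5206  0.0902]
 [ 0.5055  0.0631]]
mould frame [[ 0.0544  0.0742]
 [-0.0563  0.0771]
 [ 0.0574 -0.0435]
 [ 0.043   0.0639]
 [ 0.0345  0.0306]
 [ 0.0054  0.0545]
 [-0.0093  0.0219]
 [-0.0312  0.0521]
 [-0.0333  0.0212]]
foot edge corners at z .164 [[ 0.0618  0.0022]
 [ 0.0614 -0.0262]]
```

```bash
python3 -m inch '[[0,0,0,0,0,20,255],[0,0,0,0,0,20,255],[0,0,0,0,0,12,255],[0,0,0,0,0,6,255],[0,0,0,0,0,0,255]]'
python3 -m inch '[[0,0,0,-6,0,0,255],[0,0,0,-8,0,0,255],[0,0,0,-8,0,0,255],[0,0,0,-8,0,0,255]]'
```

```text
time: 7.32
tcp_pos: [0.5209, 0.019, 0.1407]
ee_rot: [180.0, -0.0, -115.3]
force: [0.4, 0.2, -0.6]
width: 0.0229
time: 7.82
tcp_pos: [0.5341, 0.0465, 0.1409]
ee_rot: [-180.0, 0.0, -115.3]
force: [-1.1, 0.6, -1.0]
width: 0.0235
```

```bash
python3 -m inch '[[0,0,0,-8,0,0,255],[0,0,0,-8,0,0,255],[0,0,0,-8,0,0,255],[0,0,0,-8,0,0,255],[0,0,0,-8,0,0,255],[0,0,0,-8,0,0,255],[0,0,0,-6,0,0,255],[0,0,0,0,0,0,255],[0,0,0,0,0,0,255]]'
python3 -m inch '[[0,0,0,0,0,-30,255],[0,0,0,0,0,-35,255],[0,0,0,0,0,0,255]]'
python3 - <<'E'
from h import *
for n in("scene","wrist"):
    c=bot.camera(n); cv2.imwrite(f"pics/{n}3.png",c["frame"][:,:,::-1])
b=cv2.imread("pics/scene3.png");a=cv2.imread("pics/wrist3.png")
cr=lambda im,x0,y0,x1,y1,w,h:cv2.resize(im[y0:y1,x0:x1],(w,h),interpolation=cv2.INTER_CUBIC)
cv2.imwrite("pics/c3.png",np.hstack([cr(b,210,160,350,300,400,400),cr(a,90,20,470,400,400,400)]))
E
```

```text
time: 8.95
tcp_pos: [0.5566, 0.0943, 0.1407]
ee_rot: [180.0, -0.0, -115.3]
force: [1.9, 0.2, -1.7]
width: 0.023
time: 9.32
tcp_pos: [0.5586, 0.0947, 0.2086]
ee_rot: [-179.7, 0.2, -115.3]
force: [0.9, 0.2, -1.9]
width: 0.0234
```

View pics/c3.png

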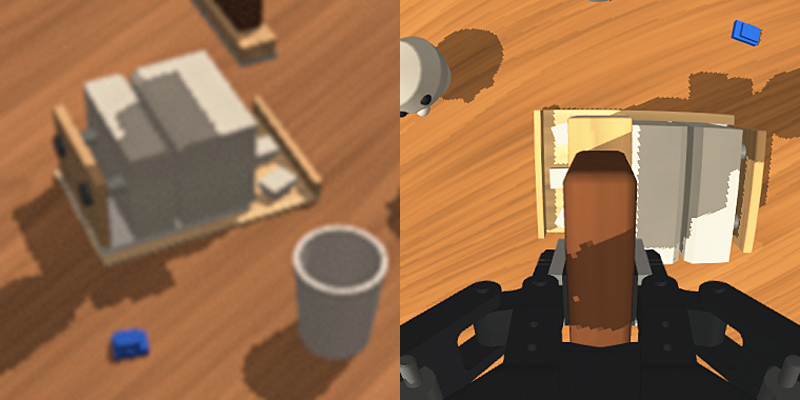

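Two crumbs show in the gutter in the scene view. The wrist view shows three, at (558,130), (557,178) and (562,215). The mould's top is clear. The scraper goes back to its place next.

```bash
python3 -c "
from h import *
go(.5103,.3197,.0365,-87)"
```

```text
az -0.4941  t [-227.6 34.3 169.1] mm rot [-1.7999e+02 -2.0000e-02 -1.1531e+02] force [-0.38 -0.11 -0.93] w 0.0235 t 9.43
```

```bash
python3 -m inch '[[0,0,-0.165,0,0,0,255],[0,0,-0.165,0,0,0,255],[0,0,-0.164,0,0,0,255],[0,0,0,-46,7,0,255],[0,0,0,-46,7,0,255],[0,0,0,-46,7,0,255],[0,0,0,-46,7,0,255],[0,0,0,-43.6,6.3,0,255],[0,0,0,0,0,45,255],[0,0,0,0,0,45,255],[0,0,0,0,0,45,255],[0,0,0,0,0,26,255]]'
python3 -m inch '[[0,0,0,0,0,6,255],[0,0,0,0,0,1.5,255],[0,0,0,0,0,0,255]]'
```

```text
time: 10.92
tcp_pos: [0.5083, 0.3183, 0.0407]
ee_rot: [179.7, -0.2, -87.0]
force: [0.2, 0.5, -2.3]
width: 0.0236
time: 11.3
tcp_pos: [0.5111, 0.3205, 0.0381]
ee_rot: [-179.9, 0.0, -87.0]
force: [-0.1, -0.1, -1.4]
width: 0.0234
```

```bash
python3 -m inch '[[0,0,0,0,0,1,255],[0,0,0,0,0,1,255],[0,0,0,0,0,0,255]]'
python3 -m inch '[[0,0,0,0,0,0.5,255],[0,0,0,0,0,0,255]]'
```

```text
time: 11.68
tcp_pos: [0.5108, 0.3202, 0.0356]
ee_rot: [-180.0, 0.0, -87.0]
force: [-0.4, -0.1, -0.8]
width: 0.0234
time: 11.92
tcp_pos: [0.5107, 0.3202, 0.0356]
ee_rot: [-180.0, 0.0, -87.0]
force: [-1.8, -1.3, 5.8]
width: 0.0234
```

Contact with the bench. I'll release, let it settle, lift, and head to the rack at about (0.504,-0.277).

```bash
python3 -m inch '[[0,0,0,0,0,0,0],[0,0,0,0,0,0,0],[0,0,0,0,0,0,0],[0,0,0,0,0,0,0],[0,0,0,0,0,0,0],[0,0,0,0,0,0,0],[0,0,0,0,0,-25,0],[0,0,0,0,0,-50,0],[0,0,0,0,0,-55,0],[0,0,0,0,0,-55,0],[0,0,0,0,0,0,0]]'
python3 - <<'E'
from h import *
w=bot.camera("wrist");cv2.imwrite("pics/w4.png",w["frame"][:,:,::-1])
go(.504,-.277,.25,-75)
E
```

```text
time: 13.3
tcp_pos: [0.5127, 0.3222, 0.2251]
ee_rot: [-179.5, 0.3, -87.0]
force: [0.1, 0.2, -0.9]
width: 0.0851
az -0.2092  t [575.6 162.0 -27.8] mm rot [-1.7976e+02  1.2000e-01 -8.6990e+01] force [-0.06  0.21 -1.11] w 0.0852 t 13.35
```

```bash
python3 -m inch '[[0,0,-0.105,0,0,0,0],[0,0,-0.104,0,0,-28,0],[0,0,0,57.5,16.2,0,0],[0,0,0,57.5,16.2,0,0],[0,0,0,57.5,16.2,0,0],[0,0,0,57.5,16.2,0,0],[0,0,0,57.5,16.2,0,0],[0,0,0,57.5,16.2,0,0],[0,0,0,57.5,16.2,0,0],[0,0,0,57.5,16.2,0,0],[0,0,0,57.5,16.2,0,0],[0,0,0,57.5,16.2,0,0]]'
python3 -m inch '[[0,0,0,0,0,0,0],[0,0,0,0,0,0,0]]'
python3 - <<'E'
from h import *
w=bot.camera("wrist");print({k:w[k] for k in w if k!="frame"})
a=w["frame"][:,:,::-1]; b=cv2.imread("pics/w4.png")
cr=lambda im,x0,y0,x1,y1,w,h:cv2.resize(im[y0:y1,x0:x1],(w,h),interpolation=cv2.INTER_CUBIC)
cv2.imwrite("pics/c5.png",np.hstack([cr(a,180,70,400,300,526,550),cr(b,210,100,350,390,265,549).repeat(1,0)[:550] if 0 else cv2.resize(b[100:390,210,None].repeat(1,1) if 0 else b[100:390,220:350],(246,550))]))
E
```

```text
time: 14.85
tcp_pos: [0.5017, -0.2788, 0.2461]
ee_rot: [179.9, 0.1, -75.0]
force: [1.1, -0.4, 0.1]
width: 0.0857
time: 15.1
tcp_pos: [0.5022, -0.2764, 0.2463]
ee_rot: [179.9, 0.1, -75.0]
force: [0.2, 0.1, -0.5]
width: 0.0854
{'fx': 325.19226210127806, 'fy': 325.19226210127806, 'cx': 279.64850082253764, 'cy': 208.2614301996515, 'position': array([ 0.5674714 , -0.25977243,  0.388387  ]), 'orientation': array([ 1.64322123e+02,  1.57581499e-01, -7.49852241e+01])}
```

View pics/c5.png

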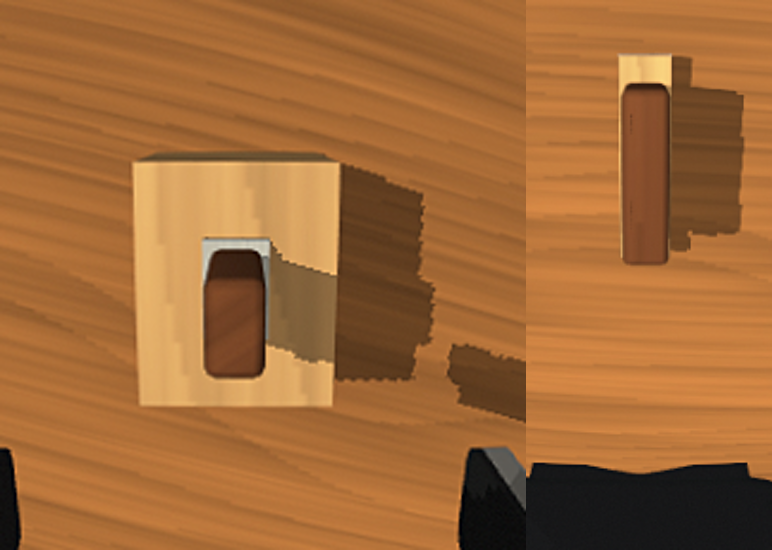

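The scraper stands upright (right panel). The handle's top face is at crop (204-265, 278-378), with the guard behind it. Now to compute the grasp.

Run:
```python
from h import *
np.set_printoptions(precision=4,suppress=True)
w=bot.camera("wrist"); k=lambda x,y:(180+x/2.391-.3,70+y/2.391-.3)
P=fplane(w,[k(204,280),k(265,280),k(264,378),k(205,378)],.152)[:,:2];print(P,P.mean(0))
Q=fplane(w,[k(134,162),k(341,162),k(332,405),k(141,405)],.088)[:,:2];print(Q,Q.mean(0))
G=fplane(w,[k(203,239),k(270,239)],.092)[:,:2];print("guard end",G)
e=Q[0]+Q[1]-Q[2]-Q[3];print("rack yaw",np.degrees(np.arctan2(e[1],e[0])))
m=(P.mean(0)+Q.mean(0))/2; go(*m,.107,-75);
```

```text
[[ 0.5168 -0.2607]
 [ 0.5217 -0.279 ]
 [ 0.4906 -0.2874]
 [ 0.4857 -0.269 ]] [ 0.5037 -0.274 ]
[[ 0.5413 -0.2231]
 [ 0.5622 -0.3004]
 [ 0.4656 -0.3257]
 [ 0.4448 -0.249 ]] [ 0.5035 -0.2745]
guard end [[ 0.5194 -0.2567]
 [ 0.5262 -0.2817]]
rack yaw 14.849733440145762
az 0.0026  t [-0.7 -0.9 140.0] mm rot [179.95   0.09 -74.85] force [-0.56  0.09 -0.23] w 0.0853 t 15.2
```

```bash
python3 -m inch '[[0,0,0,-1,-1,40,0],[0,0,0,0,0,45,0],[0,0,0,0,0,40,0],[0,0,0,0,0,15,0],[0,0,0,0,0,0,0],[0,0,0,0,0,0,255],[0,0,0,0,0,0,255],[0,0,0,0,0,0,255],[0,0,0,0,0,0,255],[0,0,0,0,0,0,255],[0,0,0,0,0,0,255]]' 60
python3 -m inch '[[0,0,0,0,0,-10,255],[0,0,0,0,0,-20,255],[0,0,0,0,0,-30,255],[0,0,0,0,0,-40,255],[0,0,0,0,0,-40,255],[0,0,0,0,0,0,255],[0,0,0,0,0,0,255]]'
python3 - <<'E'
from h import *
a=np.radians(-25.3)
go(.5265+.003*.427,.0297+.003*.904,.26,-115.3)
E
```

```text
time: 16.58
tcp_pos: [0.5038, -0.2762, 0.1084]
ee_rot: [-180.0, -0.0, -75.0]
force: [-1.4, 0.7, 5.5]
width: 0.0196
time: 17.45
tcp_pos: [0.5029, -0.2758, 0.2471]
ee_rot: [179.9, 0.0, -75.0]
force: [-0.3, 0.1, -2.7]
width: 0.0194
az 0.7034  t [-289.3 109.2 -12.9] mm rot [ 1.7994e+02  4.0000e-02 -7.5000e+01] force [-0.31  0.09 -2.68] w 0.0194 t 17.45
```

```bash
python3 -m inch '[[0,0,0.176,0,0,0,255],[0,0,0.176,0,0,0,255],[0,0,0.176,0,0,0,255],[0,0,0.175,0,0,0,255],[0,0,0,-42,16,0,255],[0,0,0,-42,16,0,255],[0,0,0,-42,16,0,255],[0,0,0,-42,16,0,255],[0,0,0,-42,15,0,255],[0,0,0,-42,15,0,255],[0,0,0,-37,15,0,255],[0,0,0,0,0,0,255]]'
python3 -m inch '[[0,0,0,0,0,15,255],[0,0,0,0,0,11,255],[0,0,0,0,0,0,255],[0,0,0,0,0,0,255]]'
python3 - <<'E'
from h import *
go(.5265+.003*.427,.0297+.003*.904,.224,-115.3)
w=bot.camera("wrist");c=bot.camera("scene")
import pickle;pickle.dump((w,c),open("w6.pkl","wb"))
a=w["frame"][:,:,::-1];b=c["frame"][:,:,::-1]
cr=lambda im,x0,y0,x1,y1,w,h:cv2.resize(im[y0:y1,x0:x1],(w,h),interpolation=cv2.INTER_CUBIC)
cv2.imwrite("pics/c6.png",np.hstack([cr(a,170,60,390,310,484,550),cr(b,230,140,330,314,316,550)]))
E
```

```text
time: 18.95
tcp_pos: [0.5273, 0.0359, 0.2462]
ee_rot: [179.8, -0.0, -114.9]
force: [0.9, -0.3, -1.2]
width: 0.0197
time: 19.45
tcp_pos: [0.5284, 0.0313, 0.2217]
ee_rot: [180.0, -0.0, -115.3]
force: [-0.5, -0.3, -1.3]
width: 0.0194
az -0.0007  t [-0.7 1.1 -2.3] mm rot [ 1.7999e+02 -1.0000e-02 -1.1534e+02] force [-0.51 -0.27 -1.31] w 0.0194 t 19.45
```

View pics/c6.png

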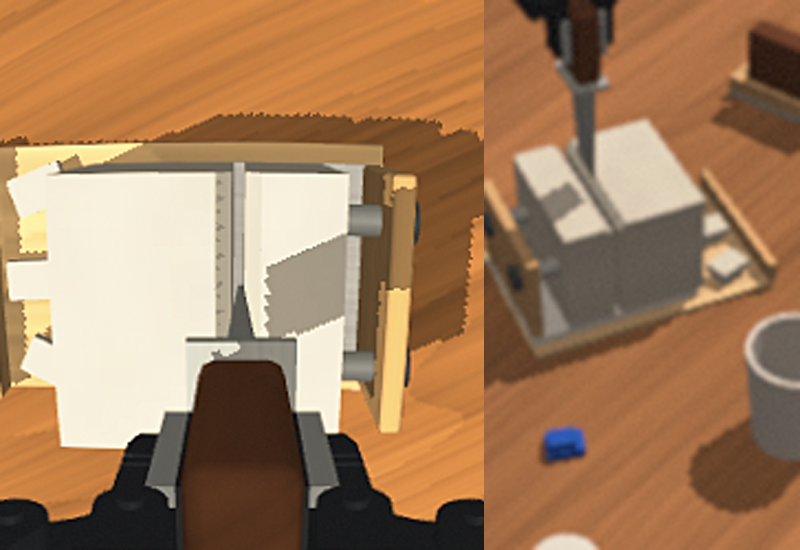

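Three crumbs lie in the gutter at the left. The blade (crop x≈240) is over the seam slot (232-245) to within about 1 mm. I'll lower it in steps.

```bash
python3 -m inch '[[0,0,0,0,0,8,255],[0,0,0,0,0,6,255],[0,0,0,0,0,5,255],[0,0,0,0,0,4,255],[0,0,0,0,0,4,255],[0,0,0,0,0,0,255],[0,0,0,0,0,0,255]]'
python3 -m inch '[[0,0,0,0,0,3,255],[0,0,0,0,0,3,255],[0,0,0,0,0,2,255],[0,0,0,0,0,0,255],[0,0,0,0,0,0,255]]'
```

```text
time: 20.42
tcp_pos: [0.5285, 0.0319, 0.1949]
ee_rot: [-180.0, 0.0, -115.3]
force: [0.4, 0.2, -1.0]
width: 0.0193
time: 21.05
tcp_pos: [0.5284, 0.0319, 0.1868]
ee_rot: [-180.0, 0.0, -115.3]
force: [0.1, -0.3, -1.3]
width: 0.0193
```

```bash
for i in 1; do python3 -m inch '[[0,0,0,0,0,2,255],[0,0,0,0,0,2,255],[0,0,0,0,0,0,255],[0,0,0,0,0,0,255]]'; python3 -m inch '[[0,0,0,0,0,2,255],[0,0,0,0,0,2,255],[0,0,0,0,0,0,255],[0,0,0,0,0,0,255]]'; done
```

```text
time: 21.55
tcp_pos: [0.5284, 0.0319, 0.1828]
ee_rot: [180.0, -0.0, -115.3]
force: [0.7, 0.1, -1.7]
width: 0.0194
time: 22.05
tcp_pos: [0.5284, 0.0319, 0.1788]
ee_rot: [-180.0, 0.0, -115.3]
force: [1.3, 0.4, -1.7]
width: 0.0195
```

```bash
python3 -m inch '[[0,0,0,0,0,2,255],[0,0,0,0,0,2,255],[0,0,0,0,0,0,255],[0,0,0,0,0,0,255]]'
```

```text
time: 22.55
tcp_pos: [0.5284, 0.0319, 0.1748]
ee_rot: [180.0, -0.0, -115.3]
force: [0.1, 0.6, -1.1]
width: 0.0192
```

```bash
python3 -m inch '[[0,0,0,0,0,1.5,255],[0,0,0,0,0,1.5,255],[0,0,0,0,0,0,255],[0,0,0,0,0,0,255]]'; python3 -m inch '[[0,0,0,0,0,1.5,255],[0,0,0,0,0,1.5,255],[0,0,0,0,0,0,255]]'
```

```text
time: 23.05
tcp_pos: [0.5284, 0.0318, 0.1718]
ee_rot: [180.0, -0.0, -115.3]
force: [-0.0, 0.2, -1.2]
width: 0.0193
time: 23.42
tcp_pos: [0.5283, 0.0319, 0.1686]
ee_rot: [180.0, -0.0, -115.3]
force: [0.3, 0.6, -1.3]
width: 0.019
```

```bash
python3 -m inch '[[0,0,0,0,0,1.5,255],[0,0,0,0,0,1.5,255],[0,0,0,0,0,0,255]]'
```

```text
time: 23.8
tcp_pos: [0.5283, 0.0318, 0.1656]
ee_rot: [180.0, -0.0, -115.3]
force: [1.1, 0.5, -1.9]
width: 0.0192
```

```bash
python3 -m inch '[[0,0,0,0,0,1.5,255],[0,0,0,0,0,1.5,255],[0,0,0,0,0,0,255],[0,0,0,0,0,0,255]]'
```

```text
time: 24.3
tcp_pos: [0.5283, 0.0318, 0.1628]
ee_rot: [180.0, -0.0, -115.3]
force: [0.0, -0.3, -1.6]
width: 0.0194
```

```bash
python3 -m inch '[[0,0,0,0,0,1,255],[0,0,0,0,0,1,255],[0,0,0,0,0,0,255],[0,0,0,0,0,0,255]]'
```

```text
time: 24.8
tcp_pos: [0.5284, 0.0319, 0.1608]
ee_rot: [180.0, -0.0, -115.3]
force: [0.6, 0.7, -0.3]
width: 0.0192
```

```bash
python3 -m inch '[[0,0,0,0,0,1,255],[0,0,0,0,0,1,255],[0,0,0,0,0,0,255],[0,0,0,0,0,0,255]]'
```

```text
time: 25.3
tcp_pos: [0.5285, 0.0318, 0.1588]
ee_rot: [-180.0, 0.0, -115.3]
force: [0.3, 1.0, -1.6]
width: 0.0193
```

```bash
cat >> h.py <<'E'
def feel(n=8):
    f=[]
    for _ in range(n): bot.camera("wrist"); f.append(bot.read_state()["force"])
    s=bot.read_state(); r=np.radians(s["ee_rot"][2]); m=np.mean(f,0)
    print("mean F",m.round(2),"sd",np.std(f,0).round(2),"along mould y %.2f x %.2f"%(-(m[0]*np.cos(r)+m[1]*np.sin(r)),-m[0]*np.sin(r)+m[1]*np.cos(r)),"depth mm",round(1e3*(.2044-s["tcp_pos"][2]),1),"t",round(s["time"],1))
E
python3 -m inch '[[0,0,0,0,0,1,255],[0,0,0,0,0,1,255],[0,0,0,0,0,0,255]]'; python3 -c "
from h import *
feel()"
```

```text
time: 25.68
tcp_pos: [0.5286, 0.0319, 0.1568]
ee_rot: [-180.0, 0.0, -115.3]
force: [-0.1, -0.4, 0.2]
width: 0.0193
mean F [ 0.64 -0.11  0.29] sd [0.31 0.61 0.51] along mould y 0.18 x 0.63 depth mm 47.6 t 26.1
```

Drag is up about 1.7 N, so both halves touch at about 47 mm. Snug should be some 10-12 mm deeper.

```bash
python3 -m inch '[[0,0,0,0,0,1.5,255],[0,0,0,0,0,1.5,255],[0,0,0,0,0,1,255],[0,0,0,0,0,0,255]]'; python3 -c "
from h import *
feel()"
```

```text
time: 26.58
tcp_pos: [0.5283, 0.0319, 0.1527]
ee_rot: [180.0, -0.0, -115.3]
force: [-0.0, 0.7, 0.2]
width: 0.0189
mean F [ 0.49  0.04 -0.86] sd [0.63 0.32 0.72] along mould y 0.24 x 0.43 depth mm 51.7 t 27.0
```

```bash
python3 -m inch '[[0,0,0,0,0,1,255],[0,0,0,0,0,1,255],[0,0,0,0,0,1,255],[0,0,0,0,0,0,255]]'; python3 -c "
from h import *
feel()"
```

```text
time: 27.48
tcp_pos: [0.5285, 0.0319, 0.1498]
ee_rot: [-180.0, 0.0, -115.3]
force: [-0.1, -0.2, 2.3]
width: 0.0191
mean F [ 0.51 -0.08  1.06] sd [0.32 0.54 0.51] along mould y 0.15 x 0.49 depth mm 54.6 t 27.9
```

```bash
python3 -m inch '[[0,0,0,0,0,1,255],[0,0,0,0,0,1,255],[0,0,0,0,0,1,255],[0,0,0,0,0,0,255]]'; python3 -c "
from h import *
feel()"
```

```text
time: 28.38
tcp_pos: [0.5284, 0.0318, 0.1467]
ee_rot: [-180.0, -0.0, -115.3]
force: [0.7, 0.5, 2.3]
width: 0.0193
mean F [ 0.65 -0.01  1.3 ] sd [0.57 0.53 0.68] along mould y 0.27 x 0.59 depth mm 57.7 t 28.8
```

```bash
python3 -m inch '[[0,0,0,0,0,1,255],[0,0,0,0,0,1,255],[0,0,0,0,0,1,255],[0,0,0,0,0,0,255]]'; python3 -c "
from h import *
feel()"
```

```text
time: 29.28
tcp_pos: [0.5284, 0.0319, 0.1437]
ee_rot: [-180.0, 0.0, -115.3]
force: [0.6, -0.1, 2.0]
width: 0.0192
mean F [ 0.41 -0.17  2.22] sd [0.46 0.58 0.3 ] along mould y 0.02 x 0.44 depth mm 60.6 t 29.7
```

```bash
python3 -m inch '[[0,0,0,0,0,0.8,255],[0,0,0,0,0,0.7,255],[0,0,0,0,0,0,255],[0,0,0,0,0,0,255]]'
python3 - <<'E'
from h import *
feel(10)
w=bot.camera("wrist");c=bot.camera("scene")
a=w["frame"][:,:,::-1];b=c["frame"][:,:,::-1]
cr=lambda im,x0,y0,x1,y1,w,h:cv2.resize(im[y0:y1,x0:x1],(w,h),interpolation=cv2.INTER_CUBIC)
cv2.imwrite("pics/c7.png",np.hstack([cr(a,120,60,440,380,400,400),cr(b,210,130,370,290,400,400)]))
E
```

```text
time: 30.18
tcp_pos: [0.5284, 0.0319, 0.1423]
ee_rot: [-180.0, 0.0, -115.3]
force: [0.8, -0.3, 3.8]
width: 0.0191
mean F [ 0.43 -0.    3.38] sd [0.61 0.46 0.49] along mould y 0.18 x 0.39 depth mm 62.1 t 30.7
```

View pics/c7.png

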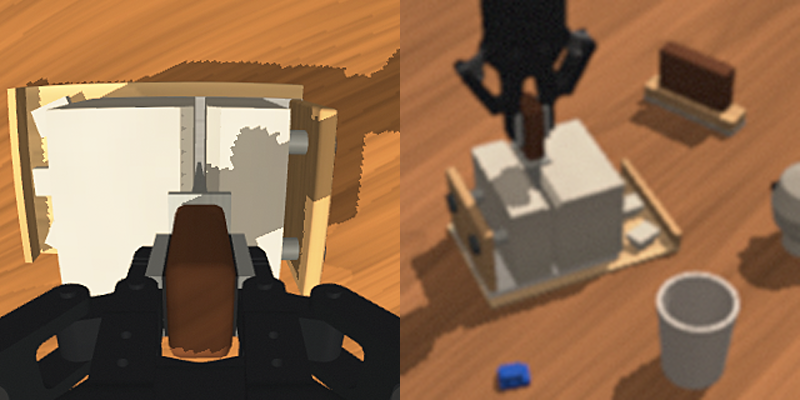

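The blade is upright in the seam with drag of about 4.8 N (snug is 3-5) and almost no side force. The crumbs are in the gutter and the scraper is standing. Handing in.

```bash
python3 -c "
from rig import bot
print(bot.close_job())"
```

```text
the job is handed in; nothing more can be done
None
```

I wiped the three crumbs off the wider half's outer edge with the scraper, then stood the scraper back on the bench and let go. I then drew the blade and slid it into the seam. The job was handed in with the blade still gripped, at about 31 s of the 72 s.

**Last checks:**
- **Blade:** the tip is about 62 mm below the mould's top, the tool is vertical, and the measured opening of 19 mm fits the 20 mm handle.
- **Snugness:** drag is about 4.8 N (mean force +3.4 N against −1.4 N hanging free), near the top of the 3–5 N snug range. Side force is only about 0.2 N, so both halves are touching.
- **Crumbs, scraper and bystanders:** the pictures show all three crumbs in the gutter (wrist view just before insertion) and the scraper upright. I kept clear of the head, jar and cup and saw no sign they had moved, but did not measure it.

**Less certain:** I never read the sprung half's travel directly. I judge it at roughly 1 mm from depth and drag. The force readings were noisy (about 0.5 N): contact was first felt at about 47 mm, but one reading at 52 mm came out lower.

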